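Refit the switch box cover on its sloping pins

ROBOT

A 6-joint arm with a two-finger parallel gripper is mounted at the origin on the work surface. World frame = base frame: x ahead of the robot, y to its left, z up, the work surface at z = 0. Lengths are in mm, angles in rad, forces in N, time in s.
With the tool pointing down it reaches from about 300 to 850 mm from the base axis. Payload 5.4 kg.
Tool frame: the origin (TCP) lies at the very end of the fingers, on their centre line; the grasp point (between the pads) lies 19 mm behind it; z points along the fingers, y is the line along which they close (so a half turn about z gives the same grasp; the last joint's range is limited). The gripper opens to 85 mm and grips with 20 to 120 N. Pads are 22 mm wide; open, the fingers measure 114 mm over their backs; the gripper's body (76 mm by 85 mm) begins 54 mm behind the grasp point. The pads swing forward as they close: fully open they stand 13 mm farther back than shut.
Start: joints at [1.031, 0.158, 1.597, -0, 1.386, -0.21], TCP at [186.225, 543.991, 231.299] pointing down, gripper open.
Joint ranges: [-2.91, 2.91], [-0.94, 2.29], [0.18, 2.7], [-1.29, 4.43], [0.17, 2.64], [-3, 3]. Speed limits (rad/s): [2.57, 2.57, 3.14, 3.14, 3.14, 3.14].

INTERFACE

Orientations are given as a 3x3 rotation matrix whose columns are the frame's x, y, z axes.
In Python, from cell import telemetry, cams, bot, spot_in gives the robot as it stands.
- The arm moves only by the tool send_rows, never from a script. Its argument "deltas" is a list of rows, each a list of 7 numbers: the turn, a rotation vector about the tool's x, y, z as a fraction of full scale, then the shift along the tool's x, y, z as a fraction of full scale, then the opening, from -1 (shut) to 1 (fully open). A call has 1 to 8 rows; each row is the pose to reach, as a shift and turn from the pose commanded when the call began, along the tool's axes at that moment; what a row does not reach only later rows make up. Full scale, the value 1, is 30 cm for a shift and 1.5 rad for a turn. A row lasts 1/12 s, in which the tool goes at most 41.7 mm and 7.16 degrees, less where a joint would pass 70% of its speed; a pose out of reach is approached as far as the arm can. A call with a number of a shift or a turn outside -1 to 1 is refused whole. A call with a gripper value outside its range is refused whole. The fingers move at their own pace and stop on an object; the grip force is fixed at half the most. Time passes only in rows, so rows that repeat a pose let the fingers close. It gives the time, the measured TCP pose, the force, the opening and the grip force at its end, in the units of the state.
- telemetry.sense(): the state, without advancing time (a new reading comes with each control period).
- cams.read_camera(name): name is "scene" or "top" or "wrist"; returns a dict with "color" (400x640x3 uint8, red, green, blue), "vfov" (degrees; the focal length in pixels is half the picture's height over the tangent of half this angle, whatever the lens; pixels are square), "cx", "cy" (the principal point, pixels), "position" and "rotation" of the camera in the world. Camera axes: x right, y down, z forward; pixel columns grow to the right and rows downward; lengths in mm; the calibration is good to about 2 mm. A picture is of the moment at which its call begins. There is no depth.
- bot.hand_in(): hands the job in; it is judged then, once.
Trained networks look in the newest picture that a camera, given by its name, has taken for a name from the list of things; names that differ only in an ending like _2 or _b are one class to them, and where a whole thing is asked for, a point or a joint stands for the part that bears it (a point fixed in the world has none). Each returns a list of dicts, best first, with "conf" (0 to 1); they miss things now and then, are a little off and sometimes report something else, mostly with a low value. They report only what shows in the picture. A call takes as long as a camera call. They do not tell look-alikes from the thing itself.
- spot_in(camera, label): "bbox" ([left, top, width, height] in pixels, round what is visible of it).
The state is a dict: "t": time; "q": joint angles; "joint_velocities": joint speeds; "tau": joint torques, N m; "ee_pos": TCP position; "ee_rot": TCP orientation; "contact_force": force on the tool from outside, world axes, zero at the start; "wrist_torque": the same for the moment, N m; "grip_width": finger opening in mm; "grip_force": force on a finger pad.
Only numpy, scipy, OpenCV 4.12 (cv2) and the standard library are available. Lean on these libraries where they do the work, as an engineer would, in place of code of your own. Each camera call takes 0.05 s, during which the arm holds its last target. There are 200 camera calls.

TASK

The blue cover of the sloping switch box is lying on the counter with the red-capped spice container standing on it. First move the container, upright, onto the middle of the green saucer and let go; then fit the cover over the box's two brass pins, black handle outward, and press it fully home so that it sits flush on the box. Do not drop either of them, and leave the other kitchen things where they are.

Things in the scene. Friction and masses are not known exactly. Their poses are not given: they have to be found in the camera images.
- cover: loose blue cover plate 110 x 180 x 6 mm (x, y, z), 0.2 kg, flat on the counter, handle up. Origin: centre of its underside; z out of the handle side. Black bar handle in the middle, 16 mm wide (x), 44 mm long (y), from z 6 to 36 mm. Two through holes 15 mm across at x = 0, y = +75 and -75 mm. It fits either way round (half a turn about z)
- container: closed spice container: clear cylinder 58 mm across, 68 mm high, red twist cap 62 mm across on top, 90 mm high in all, 0.2 kg. Origin: centre of its underside, z up. It starts standing on the cover, about 57 mm from the cover's middle towards its +y end
- saucer: loose round green melamine saucer: rim 150 mm in diameter and 16 mm high, flat inner floor about 110 mm in diameter, 5 mm above its underside. Origin: centre of its underside, z up
- seat (a point): centre of the rim plane of the fixed, open grey switch box (110 x 180 mm, 45 mm deep), 85 mm above the counter. z: normal of the open face, 27 deg from vertical, leaning to the robot's side; y: level, long side; x: up the slope. Two brass pins, 10 mm across, along z at x = 0, y = +75 and -75 mm, reach 18 mm above the rim (cone tips). Cover home: its origin here, its z on z, its y along y
- catch (a joint): stiff orange push catch in the middle of the box (50 mm along x, 60 mm along y): 0 = up, when its top stands 6 mm above the rim and holds the cover off it; 0.006 = fully pressed. It needs about 8 N along the box's -z to move, and stays where it is pushed
- cobek: heavy dark granite mortar bowl, 160 mm across, 50 mm high. Origin: centre of its underside. Bystander
- ulekan: bent teak pestle lying down, about 155 mm long mostly along its y, 34 mm thick. Origin: on the counter under its middle. Bystander
- spoon: steel tablespoon lying down, 180 mm long along its x. Origin: underside, near the middle. Bystander
- sauce: amber sauce bottle, 64 mm in diameter, 200 mm high. Origin: centre of its underside. Bystander
- can: yellow can, 64 mm in diameter, 85 mm high. Origin: centre of its underside. Bystander
- tumbler: blue tumbler, 66 mm across, 85 mm high. Origin: centre of its underside. Bystander
Mind the look-alikes: they are no part of the job. Leave any white look-alike of the cover alone.

How it is judged:
By the outcome, as a careful person would: the job done as asked, in the order asked, and still so for the second after the job is handed in, with the robot touching nothing.
It also fails if it takes over 72 s, if anything falls off the work surface, if the arm or the gripper's body presses on something with over 40 N, if the wrist force passes 120 N, or if a joint passes its speed limit or range.

## Working session

There is one attempt and no reset: what is moved stays moved. The work goes in short steps, Python scripts to look and compute and a tool call to move; the robot and the scene stay as the last step left them, time stands still between calls to the robot, and variables do not carry over. Pictures are saved under pics/ and viewed, at most 13 in all, crops included, and the job is handed in when it is done.

Besides the shell and the picture viewer there is one more tool, called by a JSON object that holds its "fn" and its "kwargs". send_rows: Moves the arm, as the interface text tells. Shift numbers are shares of 30 cm and turn numbers shares of 1.5 rad, none past 1 either way. Its arguments: {"type":"object","properties":{"deltas":{"type":"array"}},"required":["deltas"]}

```bash
ls; mkdir -p pics; cat > h.py <<'E'
import numpy as np, cv2
from cell import telemetry, cams, bot, spot_in
def cam(n):
    c=cams.read_camera(n); c['f']=c['color'].shape[0]/2/np.tan(np.radians(c['vfov'])/2)
    c['R']=np.array(c['rotation']);c['p']=np.array(c['position']);return c
def save(c,name): cv2.imwrite('pics/'+name,c['color'][:,:,::-1])
def ray(c,u,v):
    d=c['R']@np.array([(u-c['cx'])/c['f'],(v-c['cy'])/c['f'],1]);return c['p'],d/np.linalg.norm(d)
def at_z(c,u,v,z):
    p,d=ray(c,u,v);return p+d*(z-p[2])/d[2]
def proj(c,X):
    x=(np.atleast_2d(X)-c['p'])@c['R'];return np.c_[c['cx']+c['f']*x[:,0]/x[:,2],c['cy']+c['f']*x[:,1]/x[:,2]]
def tri(obs):
    A=np.zeros((3,3));b=np.zeros(3)
    for c,u,v in obs:
        p,d=ray(c,u,v);M=np.eye(3)-np.outer(d,d);A+=M;b+=M@p
    return np.linalg.solve(A,b)
E
python3 - <<'E'
from h import *
np.set_printoptions(precision=3,suppress=True)
s=telemetry.sense();print(s)
for n in ['scene','top','wrist']:
    c=cam(n);save(c,n+'0.png');print(n,c['p'],c['R'].tolist(),c['f'],c['cx'],c['cy'])
    for l in ['cover','container','saucer','seat','catch']:
        print(l,[(np.round(d['bbox']),round(d['conf'],2)) for d in spot_in(n,l)][:3])
a,b,w=[cv2.imread(f'pics/{n}0.png') for n in('scene','top','wrist')]
cv2.imwrite('pics/st.png',cv2.resize(np.vstack([a,b]),(480,600)))
E
```

```text
pics
{'t': 0.0, 'q': array([ 1.031,  0.159,  1.598,  0.   ,  1.386, -0.21 ]), 'joint_velocities': array([-0.   , -0.001, -0.002,  0.001, -0.   , -0.001]), 'tau': array([ -0.001, -39.601, -33.142,  -0.   ,   0.009,  -0.   ]), 'ee_pos': array([185.919, 543.457, 230.285]), 'ee_rot': array([[-0.946,  0.324, -0.001],
       [ 0.324,  0.946, -0.002],
       [ 0.   , -0.002, -1.   ]]), 'contact_force': array([ 0.628,  0.684, -0.436]), 'wrist_torque': array([ 0.026, -0.053,  0.01 ]), 'grip_force': 0.0, 'grip_width': 85.55223459357941}
scene [1458.548 -202.769  741.572] [[0.2070376321663178, 0.5552206254528755, -0.8055218655869512], [0.9783002066966766, -0.1242327607455606, 0.16581594234203156], [-0.008007773985580632, -0.8223723476803277, -0.5688933092650518]] 419.3403062136474 311.9060009068762 199.88158598145387
cover [(array([393., 195.,  64.,  29.]), 0.78), (array([360., 147.,  48.,  28.]), 0.76)]
container [(array([436., 181.,  26.,  33.]), 0.69)]
saucer [(array([167., 223.,  55.,  37.]), 0.78)]
seat [(array([298., 195.,  76.,  42.]), 0.95)]
catch [(array([322., 204.,  26.,  12.]), 0.59
[... 332 characters left out ...]
), 0.9), (array([156., 274.,  79.,  72.]), 0.85)]
container [(array([162., 158.,  29.,  31.]), 0.71)]
saucer [(array([421., 176.,  56.,  56.]), 0.58)]
seat [(array([163., 154.,  75.,  70.]), 0.75), (array([270., 144.,  80.,  56.]), 0.67)]
catch [(array([300., 158.,  23.,  25.]), 0.59), (array([371., 247.,  32.,  30.]), 0.56)]
wrist [120.745 567.291 374.323] [[0.3233214565669983, 0.9107159091516841, 0.2570209496158124], [0.9462890988852681, -0.3110462216323462, -0.08824505277434233], [-0.00042077820716748994, 0.27174764180441535, -0.9623684544494574]] 351.5957853093123 325.15684695874836 193.73124169622935
cover [(array([ 60., 165., 155., 152.]), 0.57)]
container []
saucer []
seat []
catch []
```

```bash
python3 - <<'E'
import cv2,numpy as np
b=cv2.imread('pics/top0.png');a=cv2.imread('pics/scene0.png')
cv2.imwrite('pics/v1.png',np.vstack([cv2.resize(b[120:360,130:530],(800,480))]))
cv2.imwrite('pics/v2.png',cv2.resize(a[130:290,140:480],(800,376),interpolation=cv2.INTER_CUBIC))
E
```

```text
(no output)
```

View pics/v1.png

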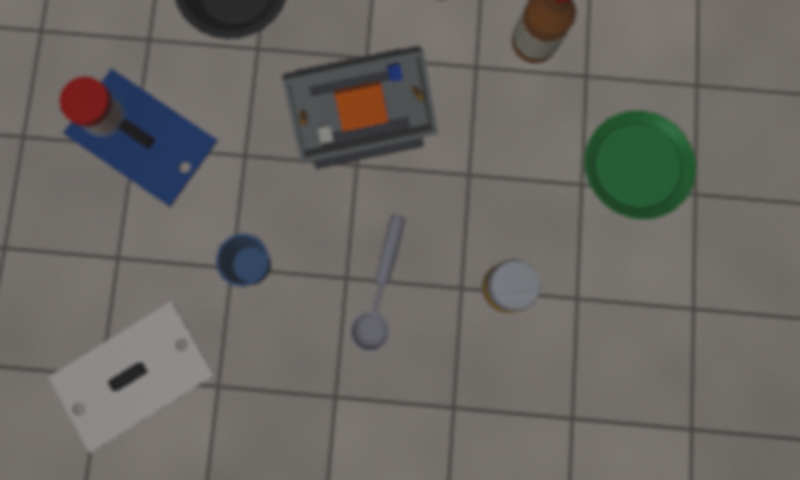

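View pics/v2.png

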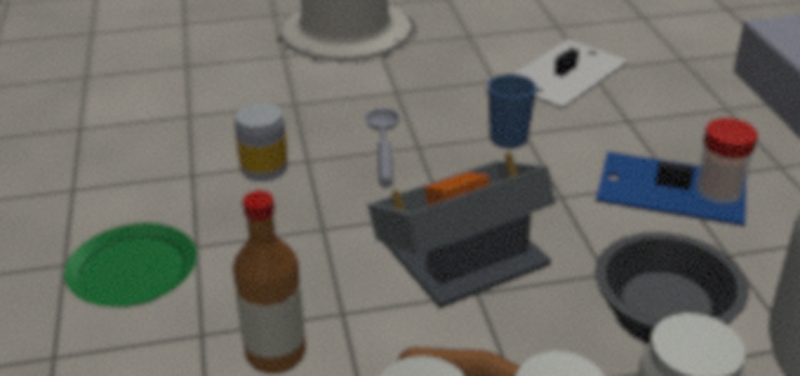

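The top view shows the blue cover around px (200,188) with the red cap at (172,170), the grey box at (310,172) and the saucer at (450,202). The white look-alike is at (195,310). The scene view agrees: cover (425,210), box (335,215), saucer (196,242).

```bash
cat >> h.py <<'E'
def blob(c,lo,hi,box):
    l,t,w,h=[int(x) for x in box];hsv=cv2.cvtColor(c['color'],cv2.COLOR_RGB2HSV)
    m=np.zeros(hsv.shape[:2],np.uint8);m[t:t+h,l:l+w]=cv2.inRange(hsv,lo,hi)[t:t+h,l:l+w]
    n,L,st,ce=cv2.connectedComponentsWithStats(m);k=1+np.argmax(st[1:,4]);return ce[k],(L==k).astype(np.uint8),st[k]
RED=((0,130,40),(5,255,255));BLUE=((105,120,40),(125,255,255));GREEN=((60,100,30),(85,255,255));ORANGE=((6,180,90),(18,255,255))
E
python3 - <<'E'
from h import *
np.set_printoptions(precision=1,suppress=True)
t=cam('top');s=cam('scene')
def both(col,bt,bs):
    a,ma,sa=blob(t,*col,bt);b,mb,sb=blob(s,*col,bs);print(a,sa,b,sb,'->',tri([(t,*a),(s,*b)]));return a,b,ma,mb
both(RED,(155,150,50,50),(430,170,40,50))
a,b,ma,mb=both(BLUE,(155,145,90,80),(385,190,80,40))
r=cv2.minAreaRect(cv2.findContours(ma,0,1)[0][0]);bx=cv2.boxPoints(r);print(r,[at_z(t,*p,6) for p in bx])
a,b,*_=both(GREEN,(410,165,80,70),(160,215,70,50));print(at_z(t,*a,13),at_z(s,*b,13))
both(ORANGE,(290,150,50,50),(310,195,50,30))
# rim corners from v1 (x/2+offset)
C=np.array([(284,74),(420,48),(436,132),(302,158)])/2+[130,120]
for p,z in zip(C,(110,110,60,60)): print(at_z(t,*p,z))
P=[(np.array(p)/2+[130,120],np.array(q)*0.425+[140,130]) for p,q in [((303,118),(398,198)),((419,94),(511,160))]]
E
```

```text
[171.8 170.1] [160 159  25  23 442] [450.2 187.9] [440 181  22  16 260] -> [555.5 387.9  84.6]
[203.8 190.6] [ 163  156   74   66 1908] [420.1 210.8] [394 196  62  29 838] -> [527.  323.2  -6.5]
((199.52442932128906, 187.99534606933594), (64.35163116455078, 39.39537048339844), 34.2490348815918) [array([527.3, 436.1,   6. ]), array([623.1, 389.8,   6. ]), array([535.1, 232.3,   6. ]), array([442.1, 280.1,   6. ])]
[449.7 201.9] [ 423  176   55   53 2264] [195.  242.4] [ 168  225   55   35 1445] -> [ 550.8 -337.    10.4]
[ 550.3 -336.2   13. ] [ 553.9 -336.7   13. ]
[310.3 173. ] [298 162  25  23 433] [334.8 208.1] [322 204  25  10 132] -> [579.1  39.2  84.5]
[604.8 135.6 110. ]
[653.3 -30.5 110. ]
[559.1 -61.   60. ]
[510.1 107.1  60. ]
```

```bash
cat >> h.py <<'E'
from scipy.spatial.transform import Rotation as Rn
def delta(pos,R=None,cmd=None,cR=None):
    s=telemetry.sense();p=np.array(s['ee_pos']) if cmd is None else np.array(cmd);R0=np.array(s['ee_rot']) if cR is None else cR
    R=R0 if R is None else R
    return np.round(np.r_[Rn.from_matrix(R0.T@R).as_rotvec()/1.5, R0.T@(np.array(pos)-p)/300],4)
E
python3 -c "
from h import *
print(delta((370,470,260)),delta((555.5,388,260)))"
```

```text
[ 0.      0.      0.     -0.6595 -0.035  -0.0957] [ 0.      0.      0.     -1.333  -0.0933 -0.0957]
```

{"fn": "send_rows", "kwargs": {"deltas": [[0,0,0,-0.665,-0.035,-0.1,1],[0,0,0,-0.665,-0.035,-0.1,1],[0,0,0,-0.665,-0.035,-0.1,1],[0,0,0,-0.665,-0.035,-0.1,1],[0,0,0,-0.665,-0.035,-0.1,1],[0,0,0,-0.665,-0.035,-0.1,1],[0,0,0,-0.665,-0.035,-0.1,1]]}}

```text
t: 1.58
ee_pos: [373.2, 468.7, 261.5]
ee_rot: [[-0.945, 0.327, 0.0], [0.327, 0.945, 0.001], [-0.0, 0.001, -1.0]]
contact_force: [-0.4, 0.5, 0.1]
grip_width: 85.5
grip_force: 0.0
```

```bash
cat > w.py <<'E'
from h import *; import sys,pickle
c=cam('wrist');save(c,sys.argv[1]+'.png');pickle.dump({k:c[k] for k in('color','R','p','f','cx','cy')},open(sys.argv[1]+'.pkl','wb'))
E
python3 w.py w1; python3 -c "
from h import *;print(delta((555.5,388,260)))"
```

```text
[ 0.      0.      0.     -0.6674 -0.0571  0.0033]
```

{"fn": "send_rows", "kwargs": {"deltas": [[0,0,0,-0.664,-0.055,0,1],[0,0,0,-0.664,-0.055,0,1],[0,0,0,-0.664,-0.055,0,1],[0,0,0,-0.664,-0.055,0,1],[0,0,0,-0.664,-0.055,0,1],[0,0,0,-0.664,-0.055,0,1],[0,0,0,-0.664,-0.055,0,1]]}}

```text
t: 2.22
ee_pos: [554.6, 389.4, 260.3]
ee_rot: [[-0.946, 0.324, -0.002], [0.324, 0.946, -0.0], [0.002, -0.001, -1.0]]
contact_force: [-0.0, 0.8, -0.1]
grip_width: 85.5
grip_force: 0.0
```

```bash
python3 w.py w2; python3 - <<'E'
from h import *; import pickle
a,b=[pickle.load(open(f'w{i}.pkl','rb')) for i in(1,2)]
np.set_printoptions(precision=1,suppress=True)
for col in(RED,BLUE):
    o=[]
    for c in(a,b):
        ce,m,st=blob(c,*col,(0,0,640,400));print(ce,st);o.append((c,*ce))
    print(tri(o),[at_z(*x,90) for x in o])
cv2.imwrite('pics/w12.png',cv2.resize(np.vstack([a['color'],b['color']])[:,:,::-1],(480,600)))
print(delta((555,388,66)))
E
```

```text
[310.  341.8] [ 281  323   56   38 1557]
[322.9 173.7] [ 289  140   68   67 3439]
[559.6 386.4  63.1] [array([539.9, 395.1,  90. ]), array([553.9, 388.1,  90. ])]
[261.4 296.9] [ 203  259  139   84 5796]
[255.6 143.9] [  192    92   167   114 10089]
[516.  326.9   6.2] [array([473.4, 366.6,  90. ]), array([508.8, 340.2,  90. ])]
[ 0.   0.   0.  -0.  -0.   0.6]
```

View pics/w12.png

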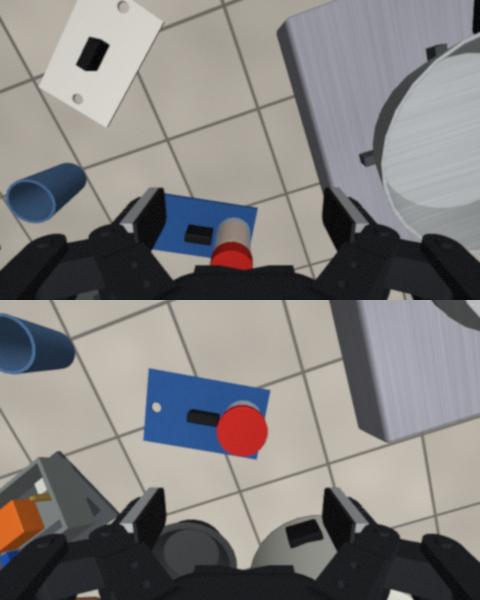

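The wrist views confirm the cap at px (323,174) under the tool. There is a grey block on the +y side and a round white object farther out, so I'll check finger clearance against both.

```bash
python3 - <<'E'
from h import *; import pickle
np.set_printoptions(precision=0,suppress=True)
b=pickle.load(open('w2.pkl','rb'))
for p in [(517,187),(478,170),(440,0)]:
    print('block',p,[at_z(b,*p,z) for z in(0,60,120)])
for p in [(400,300),(340,350),(460,330)]:
    print('round',p,[at_z(b,*p,z) for z in(0,60,120)])
T=lambda d:np.array([555,388,70])+d*np.array([.324,.946,0])
print('finger px',[proj(b,T(d)) for d in(-57,57)])
for z in (70,96): print('cap',at_z(b,322.9,173.7,z))
t=cam('top');cv2.imwrite('pics/tl.png',cv2.resize(t['color'][0:250,0:300,::-1],(600,500)))
E
```

```text
block (517, 187) [array([662., 593.,   0.]), array([636., 566.,  60.]), array([611., 540., 120.])]
block (478, 170) [array([627., 554.,   0.]), array([606., 533.,  60.]), array([586., 512., 120.])]
block (440, 0) [array([438., 555.,   0.]), array([446., 534.,  60.]), array([453., 513., 120.])]
round (400, 300) [array([764., 421.,   0.]), array([723., 420.,  60.]), array([682., 419., 120.])]
round (340, 350) [array([812., 323.,   0.]), array([764., 337.,  60.]), array([716., 350., 120.])]
round (460, 330) [array([834., 485.,   0.]), array([782., 474.,  60.]), array([731., 463., 120.])]
finger px [array([[264., 170.]]), array([[382., 170.]])]
cap [558. 387.  70.]
cap [553. 389.  96.]
```

View pics/tl.png

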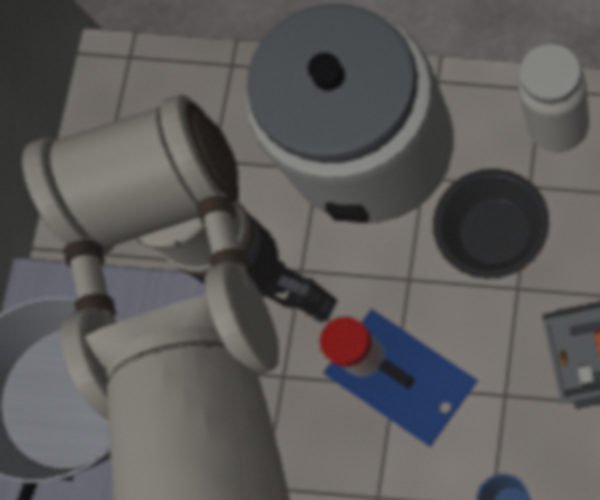

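The block and rice cooker are clear of the fingers. Descending and gripping the cap.

{"fn": "send_rows", "kwargs": {"deltas": [[0,0,0,0,0,0.13,1],[0,0,0,0,0,0.26,1],[0,0,0,0,0,0.39,1],[0,0,0,0,0,0.5,1],[0,0,0,0,0,0.58,1],[0,0,0,0,0,0.664,1],[0,0,0,0,0,0.664,1],[0,0,0,0,0,0.664,0.6]]}}

```text
t: 2.98
ee_pos: [552.1, 390.1, 61.1]
ee_rot: [[-0.947, 0.322, -0.003], [0.322, 0.947, -0.001], [0.003, -0.002, -1.0]]
contact_force: [-0.7, 1.0, 0.2]
grip_width: 75.7
grip_force: 0.0
```

{"fn": "send_rows", "kwargs": {"deltas": [[0,0,0,0,0,0,0.4],[0,0,0,0,0,0,0.2],[0,0,0,0,0,0,-0.2],[0,0,0,0,0,0,-1],[0,0,0,0,0,0,-1],[0,0,0,0,0,0,-1],[0,0,0,0,0,0,-1]]}}

```text
t: 3.57
ee_pos: [556.3, 390.4, 65.0]
ee_rot: [[-0.946, 0.324, 0.004], [0.324, 0.946, 0.003], [-0.003, 0.004, -1.0]]
contact_force: [-0.7, 0.6, 7.5]
grip_width: 60.9
grip_force: 65.6
```

```bash
python3 - <<'E'
from h import *
print(telemetry.sense())
E
```

```text
{'t': 3.5667, 'q': array([ 4.34250314e-01,  5.77407275e-01,  1.40368451e+00,  6.44923199e-04,
        1.15578421e+00, -8.06885080e-01]), 'joint_velocities': array([ 0.00024783,  0.00016221,  0.00063884, -0.00015763,  0.00324924,
       -0.00027104]), 'tau': array([-6.04030676e-01, -4.80134189e+01, -2.74831367e+01, -3.25515596e-01,
       -1.49385072e-01,  2.69767555e-02]), 'ee_pos': array([556.31862709, 390.37255775,  64.98254325]), 'ee_rot': array([[-0.94606236,  0.32395951,  0.00403063],
       [ 0.32397072,  0.94606375,  0.00251987],
       [-0.0029969 ,  0.00368976, -0.9999887 ]]), 'contact_force': array([-0.74570699,  0.56794187,  7.54309371]), 'wrist_torque': array([ 0.28814221,  0.14659206, -0.01064236]), 'grip_force': 65.62918782234192, 'grip_width': 60.850975174155366}
```

{"fn": "send_rows", "kwargs": {"deltas": [[0,0,0,0,0,-0.03,-1],[0,0,0,0,0,-0.1,-1],[0,0,0,0,0,-0.22,-1],[0,0,0,0,0,-0.35,-1],[0,0,0,0,0,-0.48,-1],[0,0,0,0,0,-0.61,-1],[0,0,0,0,0,-0.73,-1],[0,0,0,0,0,-0.8,-1]]}}

```text
t: 4.23
ee_pos: [555.6, 389.7, 308.2]
ee_rot: [[-0.946, 0.324, 0.006], [0.324, 0.946, 0.003], [-0.005, 0.005, -1.0]]
contact_force: [1.4, 0.6, -1.7]
grip_width: 60.1
grip_force: 65.5
```

```bash
python3 - <<'E'
from h import *
import pickle
np.set_printoptions(precision=2,suppress=True)
s=telemetry.sense();print(s['ee_pos'],s['contact_force'],s['grip_width'],s['grip_force'])
print(delta((560,110,310)),delta((551,-337,310)))
t=cam('top');pickle.dump({k:t[k] for k in('color','R','p','f','cx','cy')},open('t1.pkl','wb'))
sc=cam('scene');pickle.dump({k:sc[k] for k in('color','R','p','f','cx','cy')},open('s1.pkl','wb'))
a=cv2.resize(t['color'][130:240,150:350,::-1],(640,352),interpolation=2);b=cv2.resize(sc['color'][120:240,290:480,::-1],(640,404)[0:2])
cv2.imwrite('pics/v3.png',cv2.resize(np.vstack([a,b[:248+0]]),(640,600)))
E
```

```text
[555.56 389.68 308.22] [ 1.37  0.58 -1.66] 60.12858249790606 65.5490255355835
[ 0.    0.    0.   -0.32 -0.88 -0.01] [ 0.    0.    0.   -0.77 -2.3  -0.01]
```

View pics/v3.png

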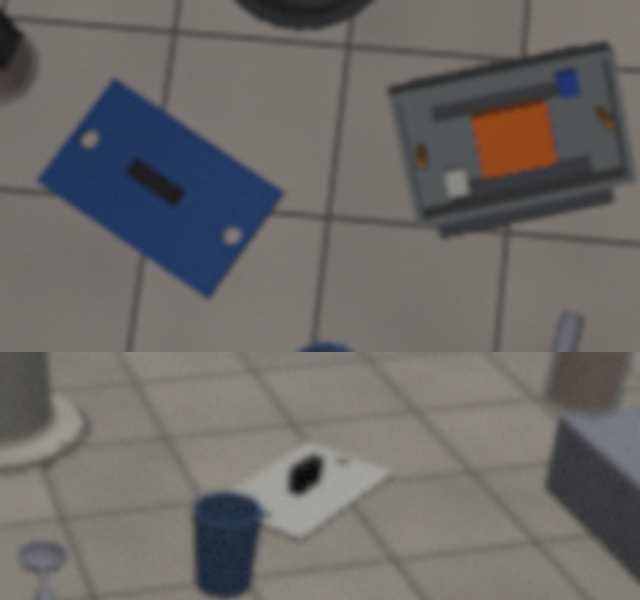

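The cover and box show clearly, and the container is held (−1.7 N weight). Carrying it over at about 250 mm bottom height, above the bottle.

{"fn": "send_rows", "kwargs": {"deltas": [[0,0,0,-0.03,-0.09,0,-1],[0,0,0,-0.064,-0.19,0,-1],[0,0,0,-0.1,-0.3,0,-1],[0,0,0,-0.137,-0.41,0,-1],[0,0,0,-0.173,-0.52,0,-1],[0,0,0,-0.21,-0.63,0,-1],[0,0,0,-0.247,-0.74,0,-1],[0,0,0,-0.28,-0.84,0,-1]]}}

```text
t: 5.0
ee_pos: [551.1, 121.7, 299.7]
ee_rot: [[-0.946, 0.324, -0.004], [0.324, 0.946, -0.0], [0.004, -0.002, -1.0]]
contact_force: [1.0, -0.1, -2.4]
grip_width: 60.9
grip_force: 65.9
```

{"fn": "send_rows", "kwargs": {"deltas": [[0,0,0,-0.037,-0.11,0,-1],[0,0,0,-0.073,-0.22,0,-1],[0,0,0,-0.11,-0.33,0,-1],[0,0,0,-0.147,-0.44,0,-1],[0,0,0,-0.183,-0.55,0,-1],[0,0,0,-0.22,-0.66,0,-1],[0,0,0,-0.257,-0.77,0,-1],[0,0,0,-0.28,-0.84,0,-1]]}}

```text
t: 5.67
ee_pos: [548.9, -144.7, 299.6]
ee_rot: [[-0.945, 0.326, -0.004], [0.326, 0.945, 0.001], [0.004, -0.001, -1.0]]
contact_force: [0.4, -0.4, -1.6]
grip_width: 60.2
grip_force: 65.9
```

```bash
python3 w.py w3; python3 - <<'E'
from h import *
s=telemetry.sense();print(s['ee_pos'],s['ee_rot'],s['q'],s['contact_force'],s['grip_width'],delta((551,-337,310)))
E
```

```text
[ 548.7859374  -147.82880936  299.41038118] [[-0.94443649  0.32866811 -0.00412135]
 [ 0.3286773   0.94444061 -0.00177896]
 [ 0.00330768 -0.00303471 -0.99998992]] [-0.47378436  0.10662834  1.52021194 -0.00346831  1.51760842 -1.70949174] [-0.74612748 -3.21331917 -1.78162479] 60.26531743702445 [ 0.      0.      0.     -0.2141 -0.5932 -0.0342]
```

{"fn": "send_rows", "kwargs": {"deltas": [[0,0,0,-0.03,-0.08,0,-1],[0,0,0,-0.069,-0.19,0,-1],[0,0,0,-0.109,-0.3,0,-1],[0,0,0,-0.145,-0.4,0,-1],[0,0,0,-0.185,-0.51,0,-1],[0,0,0,-0.216,-0.595,0,-1],[0,0,0,-0.216,-0.595,0,-1]]}}

```text
t: 6.3
ee_pos: [552.0, -336.2, 298.8]
ee_rot: [[-0.944, 0.329, -0.004], [0.329, 0.944, 0.001], [0.004, -0.001, -1.0]]
contact_force: [0.0, 0.3, -1.8]
grip_width: 60.6
grip_force: 66.0
```

```bash
python3 w.py w4; python3 - <<'E'
from h import *; import pickle
np.set_printoptions(precision=2,suppress=True)
s=telemetry.sense();print(s['ee_pos'],s['contact_force'],s['grip_width'])
o=[]
for n in('w3','w4','t1','s1'):
    c=pickle.load(open(n+'.pkl','rb'));ce,m,st=blob(c,*GREEN,(0,0,640,400))
    pts=max(cv2.findContours(m,0,1)[0],key=len)
    e=cv2.fitEllipse(cv2.convexHull(pts));print(n,ce,st,e,at_z(c,*e[0],16))
w=pickle.load(open('w4.pkl','rb'));sv=pickle.load(open('w3.pkl','rb'))
cv2.imwrite('pics/w34.png',cv2.resize(np.vstack([sv['color'],w['color']])[:,:,::-1],(480,600)))
E
```

```text
[ 552.55 -333.49  299.04] [ 0.14  0.59 -2.88] 60.4114177756209
w3 [183.64 200.72] [ 126  146  116  110 9930] ((183.64479064941406, 200.72743225097656), (105.7648696899414, 119.17613220214844), 122.68810272216797) [ 546.57 -333.14   16.  ]
w4 [326.7  138.96] [ 266   90  121  106 8983] ((325.7442321777344, 149.1263885498047), (118.94612884521484, 120.46316528320312), 74.47737121582031) [ 546.15 -332.85   16.  ]
t1 [449.72 201.9 ] [ 423  176   55   53 2262] ((449.7720031738281, 201.90731811523438), (51.63405990600586, 55.48231506347656), 122.75566864013672) [ 549.67 -335.39   16.  ]
s1 [194.94 242.34] [ 168  225   55   35 1445] ((194.9869384765625, 242.30419921875), (32.68864059448242, 55.91624450683594), 76.9827880859375) [ 557.44 -336.21   16.  ]
```

View pics/w34.png

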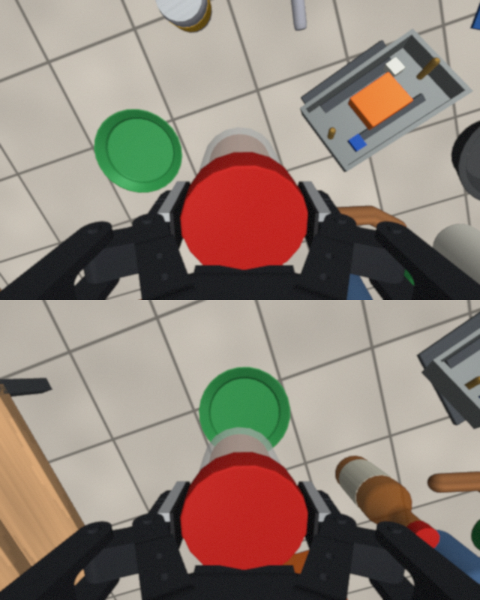

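```bash
python3 - <<'E'
from h import *; import pickle
np.set_printoptions(precision=1,suppress=True)
w=pickle.load(open('w4.pkl','rb'))
print(at_z(w,467,212,0),at_z(w,565,320,200),at_z(w,107,307,0),at_z(w,107,307,60))
print(delta((549,-335,75)))
E
```

```text
[ 688.5 -184.3    0. ] [ 711.3 -189.4  200. ] [ 660.  -704.5   -0. ] [ 636.5 -651.3   60. ]
[ 0.   0.   0.   0.  -0.   0.7]
```

{"fn": "send_rows", "kwargs": {"deltas": [[0,0,0,0.01,-0.003,0.08,-1],[0,0,0,0.01,-0.003,0.19,-1],[0,0,0,0.01,-0.003,0.31,-1],[0,0,0,0.01,-0.003,0.43,-1],[0,0,0,0.01,-0.003,0.55,-1],[0,0,0,0.01,-0.003,0.66,-1],[0,0,0,0.01,-0.003,0.74,-1],[0,0,0,0.01,-0.003,0.75,-1]]}}

```text
t: 7.02
ee_pos: [546.7, -326.6, 69.5]
ee_rot: [[-0.946, 0.323, -0.01], [0.323, 0.946, 0.009], [0.013, 0.006, -1.0]]
contact_force: [-1.1, 1.0, -2.8]
grip_width: 60.5
grip_force: 66.1
```

{"fn": "send_rows", "kwargs": {"deltas": [[0,0,0,0,0,0.004,-1],[0,0,0,0,0,0.008,-1],[0,0,0,0,0,0.008,-1],[0,0,0,0,0,0.008,-1]]}}

```text
t: 7.35
ee_pos: [552.1, -332.5, 77.2]
ee_rot: [[-0.946, 0.324, 0.003], [0.324, 0.946, -0.003], [-0.004, -0.002, -1.0]]
contact_force: [0.4, -0.7, -1.5]
grip_width: 60.6
grip_force: 66.1
```

{"fn": "send_rows", "kwargs": {"deltas": [[0,0,0,0,0,0.005,-1],[0,0,0,0,0,0.01,-1],[0,0,0,0,0,0.01,-1],[0,0,0,0,0,0.01,-1],[0,0,0,0,0,0.01,-1]]}}

```text
t: 7.77
ee_pos: [550.8, -331.7, 71.7]
ee_rot: [[-0.946, 0.324, -0.0], [0.324, 0.946, -0.0], [0.0, -0.0, -1.0]]
contact_force: [-0.4, 0.2, -2.7]
grip_width: 60.7
grip_force: 66.1
```

```bash
python3 - <<'E'
from h import *
np.set_printoptions(precision=3,suppress=True)
s=telemetry.sense();print(s['ee_pos'],s['contact_force'],s['joint_velocities'],delta((549,-335,66)))
E
```

```text
[ 550.767 -331.686   71.73 ] [-0.38   0.212 -2.722] [ 0.002  0.     0.    -0.002 -0.002 -0.001] [ 0.     0.     0.     0.002 -0.012  0.019]
```

{"fn": "send_rows", "kwargs": {"deltas": [[0,0,0,0.002,-0.011,0.003,-1],[0,0,0,0.002,-0.011,0.009,-1],[0,0,0,0.002,-0.011,0.015,-1],[0,0,0,0.002,-0.011,0.02,-1],[0,0,0,0.002,-0.011,0.02,-1],[0,0,0,0.002,-0.011,0.02,-1]]}}

```text
t: 8.27
ee_pos: [549.0, -334.4, 65.4]
ee_rot: [[-0.946, 0.324, -0.0], [0.324, 0.946, 0.0], [0.0, 0.0, -1.0]]
contact_force: [0.9, 0.9, -2.2]
grip_width: 60.5
grip_force: 66.1
```

{"fn": "send_rows", "kwargs": {"deltas": [[0,0,0,0,0,0.003,-1],[0,0,0,0,0,0.006,-1],[0,0,0,0,0,0.006,-1],[0,0,0,0,0,0.006,-1]]}}

```text
t: 8.6
ee_pos: [549.3, -334.7, 64.2]
ee_rot: [[-0.946, 0.324, 0.0], [0.324, 0.946, -0.0], [-0.0, -0.0, -1.0]]
contact_force: [-0.2, -0.3, -0.1]
grip_width: 60.7
grip_force: 66.4
```

Touchdown at 64.2 as predicted. Releasing.

{"fn": "send_rows", "kwargs": {"deltas": [[0,0,0,0,0,0.002,-0.2],[0,0,0,0,0,0.002,0.3],[0,0,0,0,0,0.002,0.5],[0,0,0,0,0,0.002,0.7],[0,0,0,0,0,0.002,1],[0,0,0,0,0,0.002,1],[0,0,0,0,0,0.002,1],[0,0,0,0,0,0.002,1]]}}

```text
t: 9.27
ee_pos: [549.1, -334.6, 63.2]
ee_rot: [[-0.946, 0.324, -0.0], [0.324, 0.946, 0.0], [0.0, 0.0, -1.0]]
contact_force: [0.4, 0.0, 0.8]
grip_width: 85.7
grip_force: 0.0
```

{"fn": "send_rows", "kwargs": {"deltas": [[0,0,0,0,0,-0.04,1],[0,0,0,0,0,-0.12,1],[0,0,0,0,0,-0.25,1],[0,0,0,0,0,-0.38,1],[0,0,0,0,0,-0.5,1],[0,0,0,0,0,-0.63,1],[0,0,0,0,0,-0.72,1],[0,0,0,0,0,-0.72,1]]}}

```text
t: 9.93
ee_pos: [551.7, -336.7, 289.4]
ee_rot: [[-0.946, 0.324, 0.011], [0.324, 0.946, -0.01], [-0.014, -0.006, -1.0]]
contact_force: [0.1, -0.6, 1.8]
grip_width: 85.3
grip_force: 0.0
```

```bash
python3 w.py w5; python3 - <<'E'
from h import *; import pickle
np.set_printoptions(precision=3,suppress=True)
s=telemetry.sense();print(s['ee_pos'],s['grip_width'],s['q'],delta((560,-60,290)))
c=pickle.load(open('w5.pkl','rb'))
for col,z in((RED,95),(GREEN,16)):
    ce,m,st=blob(c,*col,(0,0,640,400));e=cv2.fitEllipse(cv2.convexHull(max(cv2.findContours(m,0,1)[0],key=len)));print(e,st,at_z(c,*e[0],z))
t1=pickle.load(open('t1.pkl','rb'));s1=pickle.load(open('s1.pkl','rb'));w3=pickle.load(open('w3.pkl','rb'))
# cover fit from top
ce,m,st=blob(t1,*BLUE,(140,145,110,90));r=cv2.minAreaRect(max(cv2.findContours(m,0,1)[0],key=len));print(r)
C=[at_z(t1,*p,6) for p in cv2.boxPoints(r)];print(np.mean(C,0),[np.linalg.norm(C[i]-C[i-1]) for i in range(4)])
L=[C[1]-C[0],C[2]-C[1]];L=max(L,key=np.linalg.norm);print('long ang',np.degrees(np.arctan2(L[1],L[0])))
hs=np.array([[90,139],[233,235],[155,182]])/3.2+[150,130]
for p,z in zip(hs,(5,5,36)): print(at_z(t1,*p,z))
E
```

```text
[ 550.763 -335.956  285.423] 85.76208201101669 [-0.735  0.303  1.321  0.     1.508 -1.976] [ 0.     0.     0.     0.269  0.88  -0.021]
((323.5920715332031, 161.8374786376953), (60.162349700927734, 62.402225494384766), 2.9230973720550537) [ 294  131   60   62 2961] [ 547.447 -337.322   95.   ]
((327.5171813964844, 146.33474731445312), (122.34159851074219, 123.51445770263672), 66.7172622680664) [ 266   85  124  123 8361] [ 546.054 -332.813   16.   ]
((199.52442932128906, 187.99534606933594), (64.35163116455078, 39.39537048339844), 34.2490348815918)
[531.917 334.603   6.   ] [np.float64(177.75500194844474), np.float64(106.39648469823688), np.float64(180.47765963130976), np.float64(104.50875079465857)]
long ang -119.20577067248438
[566.476 397.943   5.   ]
[494.848 266.36    5.   ]
[528.024 328.879  36.   ]
```

Container released. It sits near the saucer centre (the cap is about 4 mm off by the wrist camera, taken while the arm was still settling). Next, wrist views of the box.

{"fn": "send_rows", "kwargs": {"deltas": [[0,0,0,0.03,0.1,-0.01,1],[0,0,0,0.06,0.2,-0.02,1],[0,0,0,0.1,0.33,-0.02,1],[0,0,0,0.14,0.46,-0.03,1],[0,0,0,0.18,0.6,-0.03,1],[0,0,0,0.22,0.72,-0.03,1],[0,0,0,0.26,0.85,-0.03,1],[0,0,0,0.28,0.93,-0.03,1]]}}

```text
t: 10.65
ee_pos: [558.8, -39.5, 287.3]
ee_rot: [[-0.947, 0.322, -0.002], [0.322, 0.947, 0.002], [0.003, 0.001, -1.0]]
contact_force: [-0.1, -1.2, 0.3]
grip_width: 85.0
grip_force: 0.0
```

{"fn": "send_rows", "kwargs": {"deltas": [[0,0,0,0,0,0,1],[0,0,0,0,0,0,1],[0,0,0,0,0,0,1]]}}

```text
t: 10.9
ee_pos: [559.6, -43.9, 287.5]
ee_rot: [[-0.946, 0.324, -0.001], [0.324, 0.946, -0.0], [0.001, -0.001, -1.0]]
contact_force: [-0.1, 0.2, 0.3]
grip_width: 85.4
grip_force: 0.0
```

```bash
python3 w.py w6; python3 - <<'E'
from h import *
np.set_printoptions(precision=4,suppress=True)
s=telemetry.sense();print(s['ee_pos'],s['q'])
a=np.radians(16);y=np.array([np.cos(a),np.sin(a),0]);z=np.array([0,0,-1.]);R=np.c_[np.cross(y,z),y,z]
print(delta((600,20,300),R))
E
```

```text
[559.7142 -44.4367 287.6646] [-0.2942  0.0916  1.5592 -0.0005  1.4919 -1.5339]
[-0.0007 -0.0005  0.6404 -0.0571  0.2467 -0.0413]
```

{"fn": "send_rows", "kwargs": {"deltas": [[0,0,0.08,-0.01,0.03,-0.01,1],[0,0,0.16,-0.02,0.06,-0.01,1],[0,0,0.24,-0.02,0.1,-0.02,1],[0,0,0.32,-0.03,0.14,-0.03,1],[0,0,0.4,-0.04,0.18,-0.04,1],[0,0,0.48,-0.05,0.22,-0.04,1],[0,0,0.56,-0.057,0.247,-0.04,1],[0,0,0.64,-0.057,0.247,-0.04,1]]}}

```text
t: 11.62
ee_pos: [600.8, 20.7, 299.8]
ee_rot: [[-0.271, 0.963, -0.0], [0.963, 0.271, 0.0], [0.001, -0.0, -1.0]]
contact_force: [0.9, -0.5, -0.8]
grip_width: 85.7
grip_force: 0.0
```

{"fn": "send_rows", "kwargs": {"deltas": [[0,0,0,0,0,0,1],[0,0,0,0,0,0,1],[0,0,0,0,0,0,1]]}}

```text
t: 11.87
ee_pos: [600.1, 20.1, 300.1]
ee_rot: [[-0.279, 0.96, -0.0], [0.96, 0.279, -0.0], [0.0, -0.0, -1.0]]
contact_force: [0.8, -0.7, -0.1]
grip_width: 85.6
grip_force: 0.0
```

```bash
python3 w.py w7; python3 - <<'E'
from h import *; import pickle
np.set_printoptions(precision=4,suppress=True)
s=telemetry.sense();print(s['ee_pos'],s['ee_rot'],s['q'])
a,b=[pickle.load(open(n+'.pkl','rb'))['color'][:,:,::-1] for n in('w6','w7')]
# find orange in both to make crops
out=[]
for n,im in(('w6',a),('w7',b)):
    c=pickle.load(open(n+'.pkl','rb'));ce,m,st=blob(c,*ORANGE,(0,0,640,400));print(n,ce,st)
    x=int(np.clip(ce[0]-150,0,340));y=int(np.clip(ce[1]-110,0,180));print('crop',x,y)
    out.append(cv2.resize(im[y:y+220,x:x+300],(409,300),interpolation=cv2.INTER_CUBIC))
cv2.imwrite('pics/v4.png',cv2.resize(np.vstack(out),(800,600)) if 0 else np.vstack(out))
cv2.imwrite('pics/w67.png',np.vstack(out))
E
```

```text
[600.1457  20.2425 300.1804] [[-0.2783  0.9605 -0.0002]
 [ 0.9605  0.2783 -0.0001]
 [-0.     -0.0003 -1.    ]] [-0.1672  0.188   1.4284 -0.0001  1.5254 -0.4493]
w6 [410.3725 157.5836] [ 372  121   77   74 3117]
crop 260 47
w7 [312.4376 140.4445] [ 285  111   55   61 3062]
crop 162 30
```

View pics/w67.png

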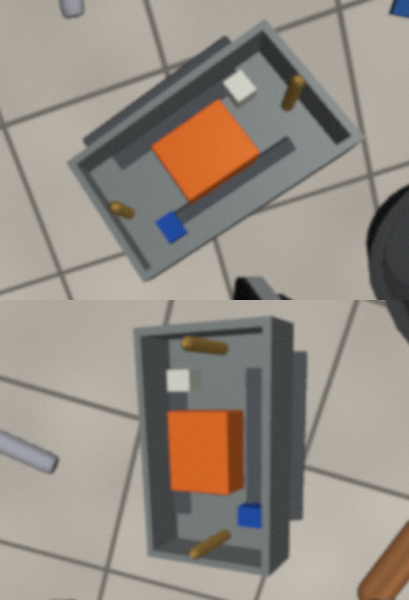

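The crops show the box's rim corners, pins and orange catch clearly in both views. I'll fit the seat pose to them.

```bash
cat > fit.py <<'E'
from h import *; import pickle
from scipy.optimize import least_squares
np.set_printoptions(precision=2,suppress=True)
L=lambda n:pickle.load(open(n+'.pkl','rb'))
w6,w7,t1=L('w6'),L('w7'),L('t1')
pp,pm,mm,mp=(55,90,0),(-55,90,0),(-55,-90,0),(55,-90,0);tp,tm=(0,75,18),(0,-75,18)
cl=lambda c,pts,s,o:[(c,k,np.array(p)/s+o) for k,p in pts]
O6=cl(w6,[(pm,(265,22)),(pp,(360,140)),(mp,(147,280)),(mm,(68,162)),(tp,(297,79)),(tm,(114,208))],1.3635,np.array([260,47]))
O7=cl(w7,[(pm,(135,30)),(pp,(272,18)),(mp,(267,273)),(mm,(148,256)),(tp,(186,43)),(tm,(195,252))],1.3635,np.array([162,30]))
OT=cl(t1,[(pp,(390,93)),(mp,(608,46)),(mm,(633,180)),(pm,(422,222))],3.2,np.array([150,130]))
def Rs(yaw,t=27):
    n=np.radians(t);return Rn.from_euler('z',yaw,degrees=True).as_matrix()@np.array([[np.cos(n),0,-np.sin(n)],[0,1,0],[np.sin(n),0,np.cos(n)]])
def solve(obs,ft=False):
    def res(p):
        R=Rs(p[3],p[4] if ft else 27)
        return np.concatenate([proj(c,p[:3]+R@np.array(k,float))[0]-uv for c,k,uv in obs])
    r=least_squares(res,[579,39,85,16,27][:5 if ft else 4],loss='soft_l1');return r.x,res(r.x).reshape(-1,2)
if __name__=='__main__':
    for n,o in(('w6',O6),('w7',O7),('top',OT),('w67',O6+O7),('all',O6+O7+OT)):
        x,e=solve(o);print(n,x,'rms',np.sqrt((e**2).mean()))
    x,e=solve(O6+O7+OT,True);print('tilt free',x);print(e)
E
python3 fit.py
```

```text
w6 [579.96  39.73  78.98  16.97] rms 1.2310808571442722
w7 [578.41  38.07  78.91  17.06] rms 0.8731137586747202
top [588.8   38.47  51.2   17.44] rms 0.500786331401709
w67 [578.9   38.77  80.69  17.12] rms 1.2318281565007736
all [579.05  38.72  80.75  17.15] rms 1.2047711750286783
tilt free [579.09  38.68  80.55  17.16  25.84]
[[-1.54 -1.43]
 [ 0.99 -1.  ]
 [-2.9   0.73]
 [-1.35  0.14]
 [-0.93  1.87]
 [ 0.34 -1.  ]
 [-0.02 -1.32]
 [ 0.86 -0.92]
 [ 2.4   0.44]
 [ 0.69 -1.19]
 [ 0.92  0.55]
 [-0.42  0.45]
 [-1.32  0.36]
 [ 0.75  0.52]
 [ 0.41  0.34]
 [-2.11  1.66]]
```

{"fn": "send_rows", "kwargs": {"deltas": [[0,0,0.06,0.1,0.007,0,1],[0,0,0.12,0.22,0.014,0,1],[0,0,0.19,0.35,0.02,0,1],[0,0,0.26,0.48,0.03,0,1],[0,0,0.34,0.6,0.04,0,1],[0,0,0.42,0.72,0.05,0,1],[0,0,0.5,0.8,0.06,0,1],[0,0,0.527,0.85,0.07,0,1]]}}

```text
t: 12.58
ee_pos: [548.7, 274.4, 300.5]
ee_rot: [[0.489, 0.872, -0.0], [0.872, -0.489, 0.001], [0.001, -0.0, -1.0]]
contact_force: [0.7, -0.2, -0.4]
grip_width: 85.5
grip_force: 0.0
```

{"fn": "send_rows", "kwargs": {"deltas": [[0,0,0,0,0,0,1],[0,0,0,0,0,0,1],[0,0,0,0,0,0,1]]}}

```text
t: 12.83
ee_pos: [550.0, 270.9, 300.3]
ee_rot: [[0.487, 0.873, 0.0], [0.873, -0.487, -0.001], [-0.001, 0.0, -1.0]]
contact_force: [-0.2, -0.8, 0.2]
grip_width: 85.2
grip_force: 0.0
```

```bash
python3 w.py w8; cat > cov.py <<'E'
from h import *; import pickle,sys
np.set_printoptions(precision=3,suppress=True)
def cover(n):
    c=pickle.load(open(n+'.pkl','rb'));ce,m,st=blob(c,*BLUE,(0,0,640,400))
    cnt=max(cv2.findContours(m,0,cv2.CHAIN_APPROX_NONE)[0],key=len)[:,0].astype(float)
    P=np.array([at_z(c,*p,6)[:2] for p in cnt],np.float32)
    r=cv2.minAreaRect(P);B=cv2.boxPoints(r);Lv=max((B[1]-B[0],B[2]-B[1]),key=np.linalg.norm)
    print(n,st,'centre',r[0],'size',r[1],'yaw',np.degrees(np.arctan2(Lv[1],Lv[0]))%180)
    # holes
    f=cv2.findContours(m,cv2.RETR_CCOMP,1);
    for k,h in zip(f[0],f[1][0]):
        if h[3]>=0 and cv2.contourArea(k)>15:
            M=cv2.moments(k);u=(M['m10']/M['m00'],M['m01']/M['m00']);print(' hole',u,cv2.contourArea(k),at_z(c,*u,4),at_z(c,*u,36))
if __name__=='__main__':
    for n in sys.argv[1:]: cover(n)
    s=telemetry.sense();print(s['ee_pos'],s['q'])
    a=np.radians(-28.6);y=np.array([np.cos(a),np.sin(a),0]);z=np.array([0,0,-1.]);R=np.c_[np.cross(y,z),y,z]
    print(delta((531,333,200),R))
E
python3 cov.py w8
```

```text
w8 [  238    34    94   151 12503] centre (531.2012939453125, 335.343505859375) size (177.16197204589844, 107.87091064453125) yaw 60.890545
 hole (288.73375931842384, 173.1427050053248) 156.5 [495.241 269.772   4.   ] [501.663 274.323  36.   ]
 hole (284.7155963302752, 113.6189602446483) 545.0 [528.917 335.997   4.   ] [532.886 335.723  36.   ]
 hole (284.68455284552846, 47.0) 205.0 [567.703 400.84    4.   ] [568.846 395.842  36.   ]
[550.053 270.705 300.28 ] [ 0.261  0.221  1.39  -0.     1.53   0.77 ]
[ 0.     0.    -0.007  0.15  -0.157  0.334]
```

{"fn": "send_rows", "kwargs": {"deltas": [[0,0,0,0.04,-0.04,0.07,1],[0,0,0,0.08,-0.08,0.17,1],[0,0,0,0.12,-0.12,0.28,1],[0,0,0,0.157,-0.159,0.38,1],[0,0,0,0.157,-0.159,0.47,1],[0,0,0,0.157,-0.159,0.5,1],[0,0,0,0.157,-0.159,0.5,1],[0,0,0,0.157,-0.159,0.5,1]]}}

```text
t: 13.55
ee_pos: [532.0, 335.5, 151.3]
ee_rot: [[0.489, 0.872, 0.001], [0.872, -0.489, 0.0], [0.001, 0.001, -1.0]]
contact_force: [0.1, -0.3, 0.8]
grip_width: 84.9
grip_force: 0.0
```

{"fn": "send_rows", "kwargs": {"deltas": [[0,0,0,0,0,0,1],[0,0,0,0,0,0,1],[0,0,0,0,0,0,1]]}}

```text
t: 13.8
ee_pos: [532.3, 336.4, 152.5]
ee_rot: [[0.488, 0.873, 0.003], [0.873, -0.488, 0.001], [0.003, 0.002, -1.0]]
contact_force: [-0.1, -0.3, 0.3]
grip_width: 85.4
grip_force: 0.0
```

```bash
python3 w.py w9; python3 cov.py w9; python3 - <<'E'
from h import *
print(delta((531.4,335.2,10)))
E
```

```text
w9 [  256    71   139   206 24838] centre (531.272705078125, 335.4181213378906) size (177.66915893554688, 109.2842025756836) yaw 60.820824
 hole (325.8084045584045, 260.9273504273504) 234.0 [495.457 269.951   4.   ] [503.129 283.937  36.   ]
 hole (325.46734936182844, 187.2226179875334) 1123.0 [528.986 330.644   4.   ] [532.98 337.97  36.  ]
 hole (324.87179487179486, 89.5) 390.0 [567.726 401.004   4.   ] [567.47  400.612  36.   ]
[532.013 336.427 152.013] [0.372 0.361 1.515 0.    1.263 0.882]
[ 0.001 -0.001 -0.007 -0.011  0.003 -0.16 ]
[ 0.      0.      0.     -0.0056 -0.0006  0.4734]
```

{"fn": "send_rows", "kwargs": {"deltas": [[0,0,0,-0.004,0,0.1,1],[0,0,0,-0.004,0,0.22,1],[0,0,0,-0.004,0,0.33,1],[0,0,0,-0.004,0,0.41,0.6],[0,0,0,-0.004,0,0.45,0.2],[0,0,0,-0.004,0,0.467,-0.2],[0,0,0,-0.004,0,0.467,-0.4],[0,0,0,-0.004,0,0.467,-0.4]]}}

```text
t: 14.52
ee_pos: [531.9, 335.9, 12.1]
ee_rot: [[0.488, 0.873, 0.003], [0.873, -0.488, 0.001], [0.002, 0.002, -1.0]]
contact_force: [0.2, 0.3, -0.5]
grip_width: 26.4
grip_force: 0.0
```

{"fn": "send_rows", "kwargs": {"deltas": [[0,0,0,0,0,0,-0.4],[0,0,0,0,0,0,-0.4],[0,0,0,0,0,0,-0.4],[0,0,0,0,0,0,-0.4]]}}

```text
t: 14.85
ee_pos: [531.0, 335.5, 11.1]
ee_rot: [[0.488, 0.873, 0.001], [0.873, -0.488, 0.001], [0.001, 0.001, -1.0]]
contact_force: [-1.2, 0.4, 1.0]
grip_width: 25.6
grip_force: 0.0
```

{"fn": "send_rows", "kwargs": {"deltas": [[0,0,0,0,0,0.006,-0.45],[0,0,0,0,0,0.006,-0.55],[0,0,0,0,0,0.006,-1],[0,0,0,0,0,0.006,-1],[0,0,0,0,0,0.006,-1],[0,0,0,0,0,0.006,-1],[0,0,0,0,0,0.006,-1]]}}

```text
t: 15.43
ee_pos: [530.7, 335.3, 8.6]
ee_rot: [[0.488, 0.873, 0.0], [0.873, -0.488, 0.0], [0.0, 0.0, -1.0]]
contact_force: [0.1, 0.8, 1.4]
grip_width: 15.3
grip_force: 60.5
```

{"fn": "send_rows", "kwargs": {"deltas": [[0,0,0,0,0,-0.02,-1],[0,0,0,0,0,-0.06,-1],[0,0,0,0,0,-0.12,-1],[0,0,0,0,0,-0.2,-1],[0,0,0,0,0,-0.3,-1],[0,0,0,0,0,-0.42,-1],[0,0,0,0,0,-0.54,-1],[0,0,0,0,0,-0.66,-1]]}}

```text
t: 16.1
ee_pos: [529.6, 335.2, 208.5]
ee_rot: [[0.488, 0.873, -0.001], [0.873, -0.488, -0.0], [-0.0, -0.001, -1.0]]
contact_force: [1.0, 0.0, -1.9]
grip_width: 14.9
grip_force: 60.0
```

{"fn": "send_rows", "kwargs": {"deltas": [[0,0,0,0,0,-0.08,-1],[0,0,0,0,0,-0.08,-1],[0,0,0,0,0,-0.08,-1],[0,0,0,0,0,-0.08,-1]]}}

```text
t: 16.43
ee_pos: [529.3, 334.9, 228.7]
ee_rot: [[0.488, 0.873, -0.003], [0.873, -0.488, -0.001], [-0.002, -0.002, -1.0]]
contact_force: [-0.7, 0.1, -2.9]
grip_width: 15.1
grip_force: 60.1
```

```bash
python3 w.py w10; python3 - <<'E'
from h import *; import pickle
np.set_printoptions(precision=3,suppress=True)
s=telemetry.sense();print(s['ee_pos'],s['ee_rot'],s['q'],s['contact_force'],s['wrist_torque'],s['grip_width'])
p=np.array(s['ee_pos']);R=np.array(s['ee_rot'])
c=pickle.load(open('w10.pkl','rb'));ce,m,st=blob(c,*BLUE,(0,0,640,400));print(st)
f=cv2.findContours(m,cv2.RETR_CCOMP,1)
# predicted hole tops in tool frame: plane z=+3.. below TCP; solve hole position on plane tool z = 3 (cover top)
for k,h in zip(f[0],f[1][0]):
    if h[3]>=0 and cv2.contourArea(k)>15:
        M=cv2.moments(k);u=(M['m10']/M['m00'],M['m01']/M['m00'])
        o,d=ray(c,*u);o=R.T@(o-p);d=R.T@d;print(u,[ (o+d*(zz-o[2])/d[2]) for zz in(2,5,8)])
cv2.imwrite('pics/w10s.png',cv2.resize(c['color'][:,:,::-1],(480,300)))
E
```

```text
[528.962 334.776 227.782] [[ 0.488  0.873 -0.004]
 [ 0.873 -0.488 -0.002]
 [-0.004 -0.003 -1.   ]] [0.371 0.295 1.444 0.    1.407 0.881] [ 0.228 -0.631 -2.601] [-0.01   0.011 -0.002] 14.885497341005436
[  183    38   285   259 57632]
(324.8338974551836, 78.7064059170114) [array([75.896, -0.585,  2.   ]), array([76.019, -0.586,  5.   ]), array([76.143, -0.587,  8.   ])]
```

View pics/w10s.png

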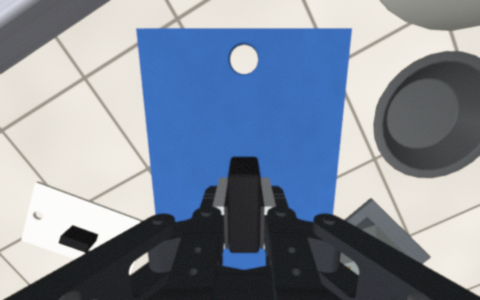

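The cover is held squarely, with its far hole at px (325,79), so the cover centre is within about 1 mm of the tool axis. Working out the pose over the box.

```bash
cat > tgt.py <<'E'
from h import *; from fit import Rs; import sys
np.set_printoptions(precision=4,suppress=True)
S=np.array([578.6,38.7,84.]);B=Rs(17.1);RT=np.c_[B[:,1],B[:,0],-B[:,2]];off=np.array([.6,0,8.6])
def go(h,S=S): return S+B[:,2]*h-RT@off   # cover underside h above rim
def where():
    s=telemetry.sense();p=np.array(s['ee_pos']);R=np.array(s['ee_rot'])
    o=p+R@off;print('cover origin in seat frame',B.T@(o-S),'rot err deg',np.degrees(Rn.from_matrix(RT.T@R).as_rotvec()),'F box',B.T@s['contact_force'],'tau',s['wrist_torque'],'w',s['grip_width'],'q',s['q'])
if __name__=='__main__':
    where()
    for h in map(float,sys.argv[1:]): print(h,go(h),delta(go(h),RT))
E
python3 tgt.py 110 50
```

```text
cover origin in seat frame [ 97.0178 297.9951 102.283 ] rot err deg [ 25.752  -11.0267  45.3934] F box [-1.1517 -0.6706 -2.332 ] tau [-0.0104  0.0109 -0.0017] w 14.885497341005436 q [0.3715 0.2948 1.4441 0.0001 1.4074 0.881 ]
110.0 [527.3134  22.2944 189.6734] [-0.2996  0.1283 -0.5282 -0.9115  0.5036  0.1288]
50.0 [553.3487  30.3039 136.213 ] [-0.2996  0.1283 -0.5282 -0.8452  0.5669  0.3065]
```

{"fn": "send_rows", "kwargs": {"deltas": [[-0.02,0.01,-0.04,-0.07,0.04,0,-1],[-0.05,0.02,-0.09,-0.16,0.09,0,-1],[-0.08,0.035,-0.15,-0.27,0.15,0,-1],[-0.115,0.05,-0.21,-0.37,0.2,0.01,-1],[-0.15,0.065,-0.27,-0.47,0.26,0.03,-1],[-0.185,0.08,-0.33,-0.57,0.315,0.05,-1],[-0.22,0.095,-0.39,-0.67,0.37,0.07,-1],[-0.25,0.107,-0.44,-0.76,0.42,0.09,-1]]}}

```text
t: 17.15
ee_pos: [527.2, 85.3, 202.4]
ee_rot: [[-0.141, 0.922, 0.361], [0.989, 0.118, 0.084], [0.034, 0.369, -0.929]]
contact_force: [0.6, -1.0, -3.2]
grip_width: 14.4
grip_force: 60.0
```

```bash
python3 tgt.py 110
```

```text
cover origin in seat frame [ 21.5205  59.9731 113.002 ] rot err deg [ 5.1747 -1.9145  9.0212] F box [-1.1489 -1.1493 -2.9597] tau [-0.0954  0.2954 -0.0074] w 14.408438941830301 q [-0.1464 -0.2143  2.064   0.1681  0.9431 -0.356 ]
110.0 [527.3134  22.2944 189.6734] [-0.0602  0.0223 -0.105  -0.2092 -0.0403  0.022 ]
```

{"fn": "send_rows", "kwargs": {"deltas": [[-0.02,0.01,-0.03,-0.05,0,0,-1],[-0.04,0.015,-0.06,-0.1,0,0,-1],[-0.05,0.018,-0.08,-0.15,0,0.01,-1],[-0.05,0.018,-0.08,-0.15,0,0.01,-1],[-0.05,0.018,-0.08,-0.15,0,0.01,-1],[-0.05,0.018,-0.08,-0.15,0,0.01,-1]]}}

```text
t: 17.65
ee_pos: [535.9, 42.7, 199.8]
ee_rot: [[-0.255, 0.87, 0.422], [0.967, 0.224, 0.123], [0.012, 0.44, -0.898]]
contact_force: [0.2, 0.0, -1.9]
grip_width: 15.3
grip_force: 59.9
```

```bash
python3 tgt.py 110 45
```

```text
cover origin in seat frame [ 17.1072  16.9736 112.5609] rot err deg [ 0.8898 -0.4027  2.3945] F box [-0.6387 -0.0355 -1.7758] tau [-0.0879  0.4081 -0.0048] w 15.287034661631916 q [-0.2864 -0.2443  2.1136  0.3067  0.9043 -0.6871]
110.0 [527.3134  22.2944 189.6734] [-0.0104  0.0047 -0.0279 -0.0591 -0.0548  0.0098]
45.0 [555.5183  30.9714 131.7579] [-0.0104  0.0047 -0.0279 -0.0575 -0.0515  0.2265]
```

{"fn": "send_rows", "kwargs": {"deltas": [[-0.01,0.0045,-0.027,-0.03,-0.03,0.03,-1],[-0.01,0.0045,-0.027,-0.058,-0.053,0.08,-1],[-0.01,0.0045,-0.027,-0.058,-0.053,0.13,-1],[-0.01,0.0045,-0.027,-0.058,-0.053,0.18,-1],[-0.01,0.0045,-0.027,-0.058,-0.053,0.22,-1],[-0.01,0.0045,-0.027,-0.058,-0.053,0.22,-1],[-0.01,0.0045,-0.027,-0.058,-0.053,0.22,-1],[-0.01,0.0045,-0.027,-0.058,-0.053,0.22,-1]]}}

```text
t: 18.32
ee_pos: [555.6, 30.4, 135.3]
ee_rot: [[-0.294, 0.85, 0.436], [0.956, 0.263, 0.133], [-0.002, 0.456, -0.89]]
contact_force: [-0.4, 0.4, -2.2]
grip_width: 14.7
grip_force: 59.8
```

```bash
python3 tgt.py 45 22; python3 w.py w11; python3 - <<'E'
from h import *; import pickle
t=cam('top');s=cam('scene')
for n,c in(('t2',t),('s2',s)): pickle.dump({k:c[k] for k in('color','R','p','f','cx','cy')},open(n+'.pkl','wb'))
w=pickle.load(open('w11.pkl','rb'))
a=cv2.resize(t['color'][130:230,240:370,::-1],(390,300),interpolation=2);b=cv2.resize(s['color'][170:270,270:400,::-1],(390,300),interpolation=2)
cv2.imwrite('pics/v5.png',np.vstack([np.hstack([a,b]),cv2.resize(w['color'][:200,80:600,::-1],(780,300))]))
E
```

```text
cover origin in seat frame [ 1.5432 -0.5774 48.2314] rot err deg [-0.1396 -0.0868 -0.0589] F box [-1.224   0.4582 -1.8541] tau [-0.0696  0.3501  0.0199] w 14.676495131210846 q [-0.3118 -0.0985  2.1328  0.3925  0.7481 -0.852 ]
45.0 [555.5183  30.9714 131.7579] [ 0.0016  0.001   0.0007  0.0019 -0.0051  0.0108]
22.0 [565.4984  34.0417 111.2648] [ 0.0016  0.001   0.0007  0.002  -0.0053  0.0874]
```

View pics/v5.png

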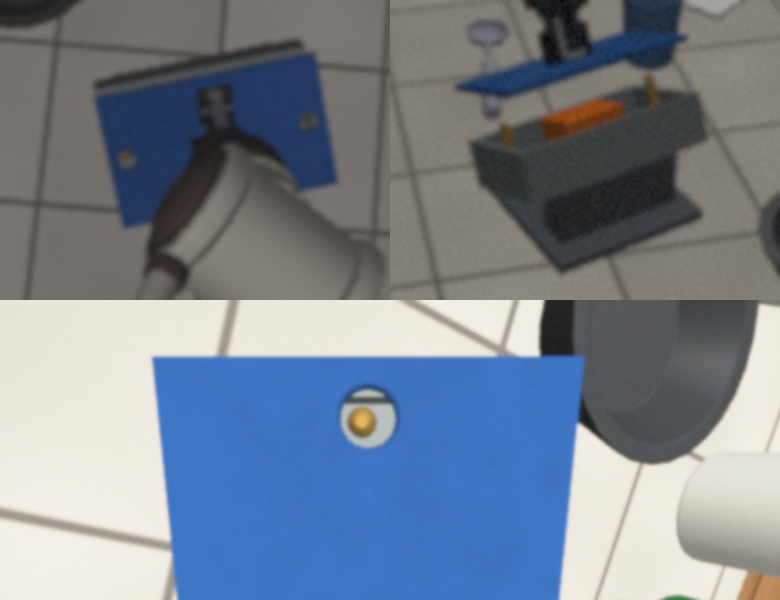

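The pin shows through the hole: pin at wrist px (320.7,82), hole at (325.3,78). I'll use that to correct the lateral offset.

```bash
cat > pin.py <<'E'
from h import *; import pickle,sys
from tgt import *
def pin(n,hrim):
    c=pickle.load(open(n+'.pkl','rb'));s=telemetry.sense();p=np.array(s['ee_pos']);R=np.array(s['ee_rot'])
    ce,m,st=blob(c,*BLUE,(150,0,350,400));f=cv2.findContours(m,cv2.RETR_CCOMP,1)
    cand=[k for k,h in zip(f[0],f[1][0]) if h[3]>=0 and cv2.contourArea(k)>60 and k[:,0,1].mean()<150]
    k=max(cand,key=cv2.contourArea);(hu,hv),hr=cv2.minEnclosingCircle(k)
    hsv=cv2.cvtColor(c['color'],cv2.COLOR_RGB2HSV);g=cv2.inRange(hsv,(8,90,60),(30,255,255));msk=np.zeros_like(g);cv2.circle(msk,(int(hu),int(hv)),int(hr)+1,255,-1);g&=msk
    v,u=np.nonzero(g);pu,pv=u.mean(),v.mean();print('hole',hu,hv,hr,'pin',pu,pv,len(u))
    def at(u,v,z):
        o,d=ray(c,u,v);o=R.T@(o-p);d=R.T@d;return (o+d*(z-o[2])/d[2])[:2]
    H=at(hu,hv,2.6);P=at(pu,pv,8.6+hrim-17);print('hole',H,'pin',P,'need tool shift (mm)',P-H,'frac',(P-H)/300)
pin(sys.argv[1],float(sys.argv[2]))
E
python3 pin.py w11 48
```

```text
hole 325.0 78.5 20.88669776916504 pin 320.87644787644786 80.7876447876448 259
hole [76.5929 -0.2085] pin [77.0794 -2.3257] need tool shift (mm) [ 0.4865 -2.1172] frac [ 0.0016 -0.0071]
```

{"fn": "send_rows", "kwargs": {"deltas": [[0.0015,0.001,0,0.0016,-0.007,0.025,-1],[0.0015,0.001,0,0.0016,-0.007,0.05,-1],[0.0015,0.001,0,0.0016,-0.007,0.075,-1],[0.0015,0.001,0,0.0016,-0.007,0.08,-1],[0.0015,0.001,0,0.0016,-0.007,0.08,-1],[0.0015,0.001,0,0.0016,-0.007,0.08,-1],[0.0015,0.001,0,0.0016,-0.007,0.08,-1]]}}

```text
t: 19.05
ee_pos: [564.1, 32.8, 112.5]
ee_rot: [[-0.294, 0.852, 0.434], [0.956, 0.262, 0.133], [-0.0, 0.454, -0.891]]
contact_force: [0.1, 0.3, -2.6]
grip_width: 15.1
grip_force: 60.0
```

```bash
python3 w.py w12; python3 tgt.py 15; python3 pin.py w12 24
```

```text
cover origin in seat frame [-0.8374 -0.836  24.0186] rot err deg [-0.0126 -0.0344 -0.0056] F box [-1.2801  0.5357 -0.8641] tau [-0.0754  0.3281  0.0169] w 14.882974991489164 q [-0.2997 -0.0325  2.1219  0.4099  0.6953 -0.8676]
15.0 [568.5359  34.9761 105.0278] [0.0001 0.0004 0.0001 0.0028 0.0028 0.0301]
hole 324.9794616699219 78.85616302490234 20.541259765625 pin 326.01129943502826 78.31638418079096 354
hole [75.8848  0.016 ] pin [76.6304  0.4393] need tool shift (mm) [0.7456 0.4232] frac [0.0025 0.0014]
```

{"fn": "send_rows", "kwargs": {"deltas": [[0,0,0,0.002,0.0014,0.01,-1],[0,0,0,0.002,0.0014,0.02,-1],[0,0,0,0.002,0.0014,0.03,-1],[0,0,0,0.002,0.0014,0.04,-1],[0,0,0,0.002,0.0014,0.048,-1],[0,0,0,0.002,0.0014,0.048,-1],[0,0,0,0.002,0.0014,0.048,-1]]}}

```text
t: 19.68
ee_pos: [570.3, 35.5, 99.5]
ee_rot: [[-0.294, 0.852, 0.433], [0.956, 0.262, 0.133], [0.0, 0.453, -0.891]]
contact_force: [0.4, 0.2, -1.0]
grip_width: 14.8
grip_force: 60.0
```

```bash
python3 tgt.py 0
```

```text
cover origin in seat frame [-0.9025  0.0291  9.2088] rot err deg [ 0.0366 -0.0009  0.0042] F box [-0.0885  0.1141 -1.0708] tau [-0.1558  0.3275 -0.0098] w 14.800415608936023 q [-0.2891  0.0096  2.1113  0.4202  0.6638 -0.8741]
0.0 [575.0447  36.9785  91.6627] [-0.0004  0.     -0.     -0.0001  0.003   0.0307]
```

{"fn": "send_rows", "kwargs": {"deltas": [[0,0,0,0,0,0.008,-1],[0,0,0,0,0,0.016,-1],[0,0,0,0,0,0.022,-1],[0,0,0,0,0,0.028,-1],[0,0,0,0,0,0.033,-1],[0,0,0,0,0,0.033,-1],[0,0,0,0,0,0.033,-1]]}}

```text
t: 20.27
ee_pos: [574.4, 36.5, 92.7]
ee_rot: [[-0.296, 0.851, 0.433], [0.955, 0.264, 0.134], [-0.001, 0.453, -0.891]]
contact_force: [-26.1, -6.1, 26.1]
grip_width: 14.6
grip_force: 65.5
```

```bash
python3 tgt.py 0
```

```text
cover origin in seat frame [-0.2447 -0.2391  1.2498] rot err deg [ 0.0601  0.0213 -0.1123] F box [-12.0089   1.8923  35.3559] tau [-0.2379  2.1519  0.0919] w 14.619668247011525 q [-0.2843  0.0338  2.1028  0.4262  0.6483 -0.8804]
0.0 [575.0447  36.9785  91.6627] [-0.0007 -0.0002  0.0013  0.0008  0.0008  0.0042]
```

35 N along the normal at the expected seating height, so it's probably home. I'll ease off the sideways load, then release and look.

{"fn": "send_rows", "kwargs": {"deltas": [[0,0,0,0,-0.002,0,-1],[0,0,0,0,-0.002,0,-1],[0,0,0,0,-0.002,-0.003,-1],[0,0,0,0,-0.002,-0.005,-1],[0,0,0,0,-0.002,-0.005,-1]]}}

```text
t: 20.68
ee_pos: [574.0, 36.3, 92.5]
ee_rot: [[-0.294, 0.851, 0.435], [0.956, 0.262, 0.133], [-0.001, 0.455, -0.891]]
contact_force: [-3.6, -0.8, 5.5]
grip_width: 14.8
grip_force: 61.1
```

```bash
python3 tgt.py 0;python3 - <<'E'
from h import *
s=cam('scene')
cv2.imwrite('pics/v6.png',cv2.resize(s['color'][180:270,280:390,::-1],(770,600),interpolation=2))
E
```

```text
cover origin in seat frame [-0.7123 -0.3595  1.3249] rot err deg [-0.0448 -0.0503  0.0001] F box [-0.7743  0.2413  6.5564] tau [-0.0635  0.5078  0.0245] w 14.819260626763654 q [-0.285   0.032   2.1057  0.4281  0.6455 -0.8809]
0.0 [575.0447  36.9785  91.6627] [ 0.0005  0.0006 -0.      0.0012  0.0024  0.0044]
```

View pics/v6.png

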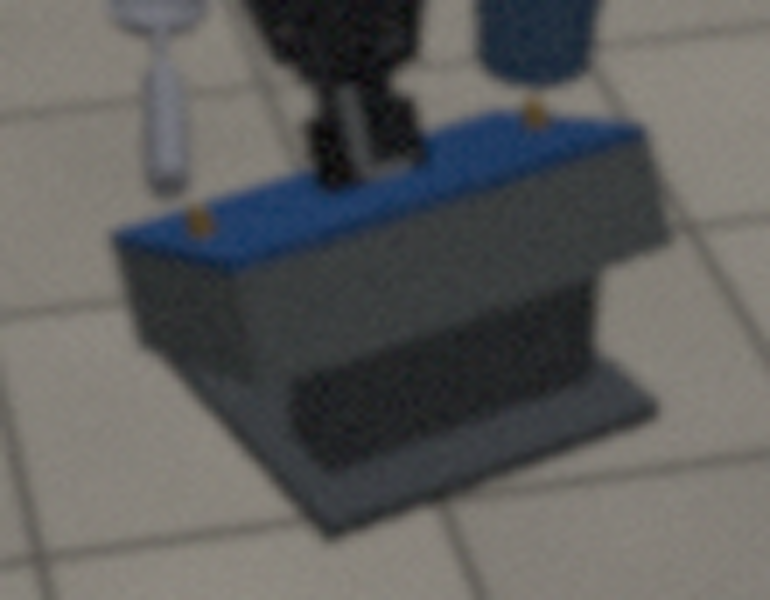

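Both pins stand through the holes (px about (200,220) and (535,115) in the crop), and I can see no gap along the rim. Releasing and retreating.

{"fn": "send_rows", "kwargs": {"deltas": [[0,0,0,0,0,0,-0.5],[0,0,0,0,0,-0.002,-0.3],[0,0,0,0,0,-0.005,0],[0,0,0,0,0,-0.005,0],[0,0,0,0,0,-0.005,0],[0,0,0,0,0,-0.005,0]]}}

```text
t: 21.23
ee_pos: [572.9, 36.2, 93.3]
ee_rot: [[-0.294, 0.852, 0.434], [0.956, 0.262, 0.133], [-0.0, 0.454, -0.891]]
contact_force: [0.9, 0.2, 0.3]
grip_width: 43.1
grip_force: 0.0
```

{"fn": "send_rows", "kwargs": {"deltas": [[0,0,0,0,0,-0.03,0],[0,0,0,0,0,-0.08,0],[0,0,0,0,0,-0.16,0],[0,0,0,0,0,-0.27,0],[0,0,0,0,0,-0.38,0],[0,0,0,0,0,-0.46,0],[0,0,0,0,0,-0.46,0],[0,0,0,0,0,-0.46,0]]}}

```text
t: 21.9
ee_pos: [513.7, 17.3, 218.1]
ee_rot: [[-0.293, 0.85, 0.437], [0.956, 0.262, 0.132], [-0.003, 0.457, -0.89]]
contact_force: [0.1, 0.7, -0.2]
grip_width: 42.7
grip_force: 0.0
```

```bash
python3 w.py w13; python3 - <<'E'
from h import *; import pickle
from tgt import B,S
np.set_printoptions(precision=2,suppress=True)
s=telemetry.sense();print(s['ee_pos'],s['grip_width'],s['contact_force'])
c=pickle.load(open('w13.pkl','rb'));ce,m,st=blob(c,*BLUE,(0,0,640,400));print(st)
t=cam('top');sc=cam('scene')
r,_,_=blob(t,*RED,(400,120,120,120));r2,_,_=blob(sc,*RED,(150,180,90,90));print('cap',r,r2,tri([(t,*r),(sc,*r2)]),at_z(t,*r,90))
# predicted cover-top outline at heights h above rim vs blue contour in wrist
f=max(cv2.findContours(m,0,1)[0],key=len).astype(np.float32)
for h in(0,6):
    q=[proj(c,S+[0,0,1]+B@np.array(k,float))[0] for k in((-55,-90,6+h),(-55,90,6+h),(55,90,6+h),(55,-90,6+h))];print(h,np.array(q).tolist())
w=c['color'][:,:,::-1]
a=cv2.resize(sc['color'][170:270,150:400,::-1],(780,312),interpolation=2);b=np.hstack([cv2.resize(w,(440,275)),cv2.resize(t['color'][140:240,250:480,::-1],(340,275))])
cv2.imwrite('pics/v7.png',np.vstack([a,b]))
E
```

```text
[513.    17.74 216.32] 42.6979594873254 [-0.61  0.52  0.08]
[  253    66   142   210 25025]
cap [459.27 196.86] [189.53 220.75] [ 550.15 -339.24   83.34] [ 548.63 -337.26   90.  ]
0 [[264.3377664266033, 275.5078890254011], [253.42124446676144, 64.67238808757418], [396.89685224767777, 64.85779319348936], [385.56818749722095, 275.4940531620653]]
6 [[263.23164529014747, 278.8658886112211], [251.86875778410445, 64.04723218258329], [398.4820875357667, 64.23730139951041], [386.694668936386, 278.84903238509946]]
```

View pics/v7.png

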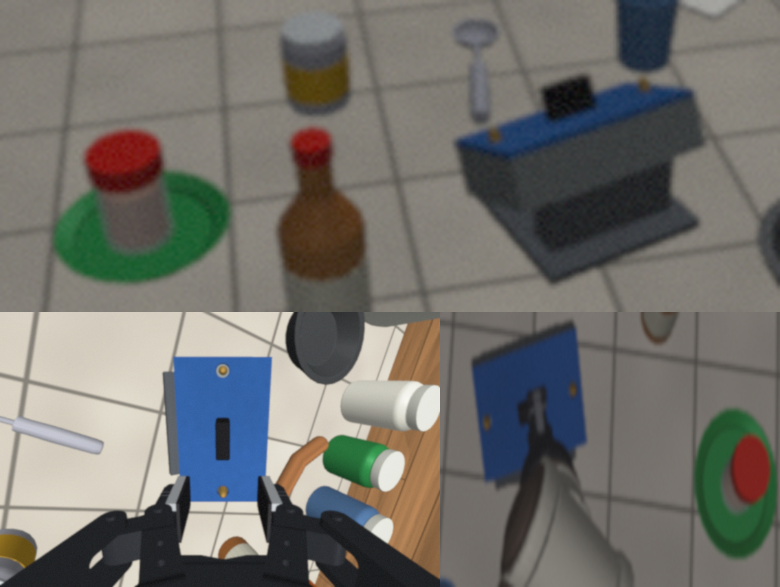

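The container stands upright on the saucer, about 3 mm off centre by the top camera. The cover's outline matches the flush prediction (bottom row 276 against 275.5 for flush, 279 if 6 mm high). Handing in.

```bash
python3 -c "
from h import *
print(bot.hand_in())"
```

```text
the job is handed in; nothing more can be done
None
```

The job is handed in: the container stands upright near the middle of the green saucer (about 3 mm off by the top camera), and the blue cover is pressed home over both brass pins, handle outward and flush by the camera checks.

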